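Open the carton and lap the yarn guide bar

ROBOT

A 6-joint arm with a two-finger parallel gripper is mounted at the origin on the work surface. World frame = base frame: x ahead of the robot, y to its left, z up, the work surface at z = 0. Lengths are in m, angles in degrees, forces in N, time in s.
With the tool pointing down it reaches from about 0.4 to 0.825 m from the base axis. Payload 7 kg.
Tool frame: the origin (TCP) lies midway between the tips of the shut fingers; the grasp point (between the pads) lies 19 mm behind it; z points along the fingers, y is the direction in which the jaws open and shut (so a half turn about z gives the same grasp; the last joint's range is limited). The gripper opens to 88 mm and grips with 3 to 60 N. Pads are 19 mm wide; open, the fingers measure 130 mm over their backs; the gripper's body (78 mm by 193 mm) begins 47 mm behind the grasp point.
Start: joints at [-56.259, 20.546, 0.682, 0, -70.136, -16.507], TCP at [0.2, -0.645, 0.227] pointing down, gripper open.
Joint ranges: [-176.03, 176.03], [-82.01, 121.73], [-58.28, 71.71], [-173.87, 95.51], [-174.79, -0.11], [-173.66, 173.66]. Speed limits (degrees/s): [136.94, 136.94, 172.46, 180, 180, 180].

INTERFACE

Orientations are given as a 3x3 rotation matrix whose columns are the frame's x, y, z axes.
In Python, from rig import robot gives the robot as it stands. Calls block until the motion is done:
- robot.goto(position, orientation): joint-space move of the TCP to a pose.
- robot.servo_line(position, ori=None, speed=0.15): straight line of the TCP; ori=None keeps the orientation; speed is the mean speed in m/s.
- robot.movej(angles): joint-space move.
- robot.move_gripper(opening): opening from 0.0 (shut) to 1.0 (fully open); the grip force is fixed at half the most; returns when the fingers have stopped.
- robot.dwell(seconds).
- robot.ik(position, orientation): joint angles nearest the present ones, or None.
- robot.grab_frame(name): name is "scene" or "side" or "wrist"; returns (picture, depth): 480x640x3 uint8, red, green, blue; 480x640 float32, m along the optical axis (not along the pixel's ray), 0 where there is no reading.
- robot.camera_info(name): a dict with "vfov" (degrees; the focal length in pixels is half the picture's height over the tangent of half this angle, whatever the lens; pixels are square), "cx", "cy" (the principal point, pixels), "view" (4x4, takes a point from world to camera coordinates); the wrist camera has in their place "T_tool_cam" (4x4, takes a point from camera to tool coordinates, whose origin is the TCP and whose axes are the flange's). Camera axes: x right, y down, z forward; pixel columns grow to the right and rows downward; lengths in m; the calibration is good to about 2 mm. The wrist camera is an equidistant fisheye: a pixel r from the principal point sees the ray r / f radians off the axis. A picture is of the moment at which its call begins: read the wrist's pose just before it. camera_info takes no time and is no camera call.
A pose or a line that the arm cannot do raises robot.Unreachable and nothing moves.
- robot.job_done(): hands the job in, once; it reports no verdict.
Readings, each from a call of its own:
- robot.read_t(): time.
- robot.read_qpos(): joint angles.
- robot.read_qvel(): joint speeds.
- robot.read_effort(): joint torques, N m.
- robot.read_position(): TCP position.
- robot.read_tcp_rot(): TCP orientation.
- robot.read_force(): force on the tool from outside, world axes, zero at the start.
- robot.read_ft_torque(): the same for the moment, N m.
- robot.read_grip_width(): opening from 0.0 (shut) to 1.0 (fully open).
Only numpy, scipy, OpenCV 4.12 (cv2) and the standard library are available. Lean on these libraries where they do the work, as an engineer would, in place of code of your own. Each camera call takes 0.05 s, during which the arm holds its last target. There are 200 camera calls.

TASK

Fold both long flaps of the carton outward, well past upright, to bare the steel guide bar inside. Then take the lapping block by its wooden handle and draw it lengthwise along the bar's flat face, from the end with the low stepped tang to the plain end, over the whole face in one unbroken stroke with light, steady pressure that keeps its sprung sole partly pressed in. Finally set the block upright back on its cork-topped rest board and let go, leaving the flaps open and the yarn cones, tape core and tube where they are.

Things in the scene. Friction and masses are not known exactly. Their poses are not given: they have to be found in the camera images.
- carton: open-topped cardboard carton fixed to the table, outside 130 mm (its x) by 292 mm (its y) by 90 mm tall, walls 4 mm; origin at the centre of its underside. Its two short end flaps are already folded down outside the ends (reaching 25 mm beyond them). Yaw within 0.3 rad of zero.
- flap_near (a joint): long flap on the carton's -x side (towards the robot), 62 mm deep, 288 mm long, 3 mm thick, 40 g: hinge angle in rad, 0 = lying level over the contents, 1.57 = upright, 3.14 = folded level outward; the hinge is stiff enough to stay where it is left (about 0.5 N at the free edge moves it). Starts ajar.
- flap_far (a joint): the same on the carton's +x side (away from the robot), same meaning. Starts ajar.
- flap_near_hinge (a point): middle of the near flap's hinge line, on the carton's rim (92 mm above the table, 65 mm to the -x side of the carton's centre); the hinge runs along the carton's y.
- flap_far_hinge (a point): middle of the far flap's hinge line, on the rim, 65 mm to the +x side of the carton's centre.
- flap_near_edge (a point): middle of the near flap's free edge.
- flap_far_edge (a point): middle of the far flap's free edge.
- bar: flat steel guide bar packed firmly in the carton along the carton's y, 16 mm thick; origin at the centre of its underside, 56 mm above the table. Its flat face is 44 mm (x) by 220 mm (y); at its +y end a narrow tang 22 mm wide and 24 mm long sticks out, stepped 8 mm lower than the face.
- bar_face (a point): centre of the bar's flat upper face, 72 mm above the table, 18 mm below the carton's rim; axes as the carton's. The face runs 110 mm to either side along y, the tang end is at +y. 32 mm are free between the face's +y end and the carton's end wall, the same at the plain end, and 39 mm beside the bar on each side.
- block: lapping block, 44 mm (x) by 80 mm (y, the stroke direction), 78 mm tall, 0.37 kg: an aluminium plate (26 to 36 mm up) with a wooden handle ridge on top (22 mm wide in x, 66 mm long in y, from 36 to 78 mm up; grip it across x), over a pale sprung sole. Origin at the centre of the extended sole's underside; symmetric end for end.
- shoe: the block's sprung sole, 40 by 80 by 14 mm; it slides up to 12 mm into the block when pressed: 2.3 N to start, then 0.9 N more per mm, and hard at the end of the travel.
- shoe_sole (a point): centre of the sole's underside.
- rest: rest board of plywood with a cork top, 110 mm (x) by 150 mm (y) by 12 mm high, fixed to the table, on the robot's left or right; origin at the centre of its underside. The block starts standing on it.
- crate: small blue open crate 120 by 160 by 60 mm with a small cone (cone_d) in it, fixed to the table on the other side; origin at the centre of its underside. Bystander.
- cone_a: dark wound yarn cone standing on the table beyond the carton, base 84 mm across, 150 mm tall; origin at the centre of its base. Bystander.
- cone_b: pale yarn cone, as cone_a, also beyond the carton. Bystander.
- cone_c: grey yarn cone, as cone_a, at the left. Bystander.
- cone_d: smaller yarn cone standing in the crate, base 67 mm across, 120 mm tall; origin at the centre of its base. Bystander.
- tape: wide tape core standing flat, a ring 90 mm across and 48 mm tall; origin at the centre of its underside. Bystander.
- tube: cardboard tube 34 mm in diameter and 170 mm long lying along its y between the robot and the carton; origin at the middle of its underside. Bystander.
There are look-alikes about, which are no part of the job. What is shaped like the block but purple or turquoise is not meant.

How it is judged:
By the outcome, as a careful person would: the job done as asked, in the order asked, and still so for the second after the job is handed in, with the robot touching nothing.
It also fails if it takes over 69 s, if anything falls off the work surface, if the arm or the gripper's body presses on something with over 40 N, if the wrist force passes 120 N, or if a joint passes its speed limit or range.

## Working session

There is one attempt and no reset: what is moved stays moved. The work goes in short steps, each a Python script; the robot and the scene stay as the last script left them, time stands still between calls to the robot, and variables do not carry over. Pictures are saved under pics/ and viewed, about 8 in all and at most 12, crops included, and the job is handed in when it is done.

```bash
mkdir -p pics; ls; python3 - <<'E'
from rig import robot
import cv2,numpy as np
for n in("scene","side"):
    im,d=robot.grab_frame(n); np.savez(f"pics/{n}0.npz",im=im,d=d)
    cv2.imwrite(f"pics/{n}0.png",im[:,:,::-1])
    print(n,robot.camera_info(n))
print(robot.camera_info("wrist"),robot.read_t())
E
```

```text
pics
scene {'vfov': 47.99485882609974, 'cx': 314.31508120062, 'cy': 241.92296412287453, 'view': array([[-0.3001353 ,  0.95388125, -0.00541863,  0.17678224],
       [ 0.65559462,  0.20214755, -0.72755211, -0.2838276 ],
       [-0.69290295, -0.22191649, -0.68603103,  1.65712014],
       [ 0.        ,  0.        ,  0.        ,  1.        ]])}
side {'vfov': 44.97709386889545, 'cx': 322.2912543825358, 'cy': 243.8029150917495, 'view': array([[-0.84301939, -0.53760875,  0.01717957,  0.45754952],
       [-0.33871794,  0.5057877 , -0.7933782 ,  0.25537308],
       [ 0.41783784, -0.67465223, -0.60848657,  1.16839191],
       [ 0.        ,  0.        ,  0.        ,  1.        ]])}
{'vfov': 65.70646984690485, 'cx': 319.24869921827644, 'cy': 238.42802613345137, 'T_tool_cam': array([[ 4.92906429e-04, -9.64111251e-01, -2.65498121e-01,
         7.15324855e-02],
       [ 9.99999869e-01,  4.39298108e-04,  2.61297955e-04,
        -6.09856672e-04],
       [-1.35287476e-04, -2.65498215e-01,  9.64111342e-01,
        -1.58220134e-01],
       [ 0.00000000e+00,  0.00000000e+00,  0.00000000e+00,
         1.00000000e+00]])} 0.1
```

View pics/scene0.png

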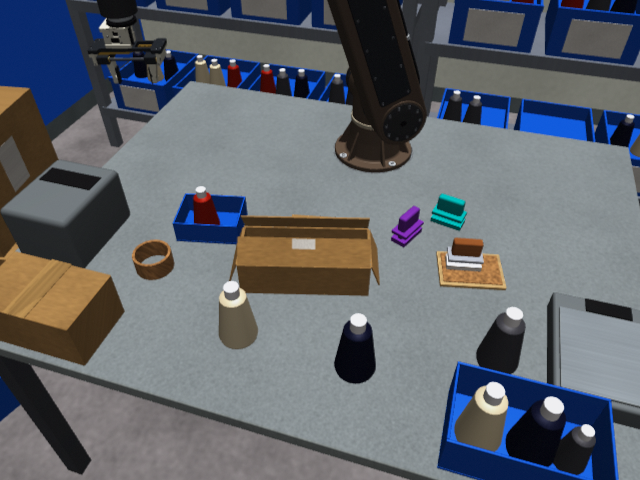

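View pics/side0.png

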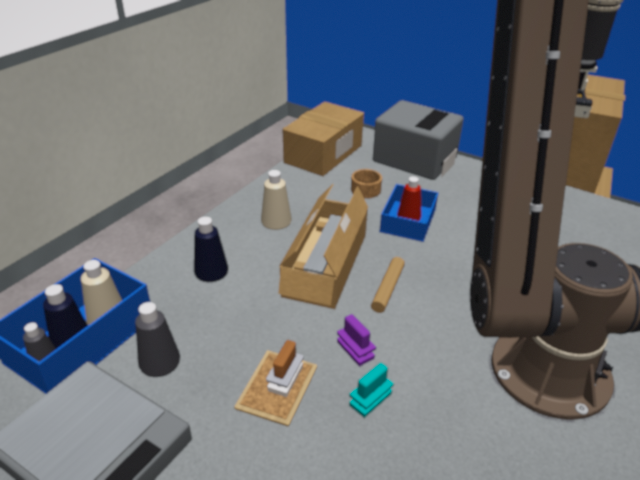

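The scene view shows the carton around (305,255), the rest board and block around (472,265), and the purple and turquoise decoys at (407,226) and (449,211). In the side view both flaps are ajar. Next I'll project both clouds top-down.

```bash
cat > h.py <<'E'
import numpy as np,cv2
from rig import robot
def cloud(n,im,d):
    c=robot.camera_info(n);f=240/np.tan(np.radians(c["vfov"]/2))
    v,u=np.mgrid[:480,:640]; m=(d>0)&(d<2.5)
    x=(u[m]-c["cx"])/f;y=(v[m]-c["cy"])/f;z=d[m]
    P=np.c_[x*z,y*z,z]; T=np.linalg.inv(c["view"])
    return P@T[:3,:3].T+T[:3,3], im[m]
def wcloud(im,d,p,R,dmax=1.0):
    c=robot.camera_info("wrist");f=240/np.tan(np.radians(c["vfov"]/2))
    v,u=np.mgrid[:480,:640]; m=(d>0)&(d<dmax)
    a=u[m]-c["cx"];b=v[m]-c["cy"];r=np.hypot(a,b)+1e-9;th=r/f;k=np.tan(th)/r
    z=d[m];P=np.c_[a*k*z,b*k*z,z];T=c["T_tool_cam"]
    return (P@T[:3,:3].T+T[:3,3])@np.asarray(R).T+p, im[m]
def top(P,C,x0,x1,y0,y1,s=1000):
    # picture: up = +x, left = +y
    o=np.argsort(P[:,2]);P=P[o];C=C[o]
    m=(P[:,0]>x0)&(P[:,0]<x1)&(P[:,1]>y0)&(P[:,1]<y1);P=P[m];C=C[m]
    I=np.zeros((int((x1-x0)*s)+1,int((y1-y0)*s)+1,3),np.uint8)
    I[((x1-P[:,0])*s).astype(int),((y1-P[:,1])*s).astype(int)]=C[:,::-1]
    return I
E
python3 - <<'E'
from h import *
P=[];C=[]
for n in("scene","side"):
    a=np.load(f"pics/{n}0.npz");p,c=cloud(n,a["im"],a["d"]);P.append(p);C.append(c)
    m=(abs(p[:,2])<.02);print(n,np.median(p[m,2]))
    # brown handle / cork
np.savez("pics/c0.npz",a=P[0],b=P[1],ca=C[0],cb=C[1])
P=np.vstack(P);C=np.vstack(C)
I=top(P,C,.3,.9,-.38,.42); cv2.imwrite("pics/top0.png",I)
E
```

```text
scene 0.0009009546820196723
side 0.00023658910819679413
```

View pics/top0.png

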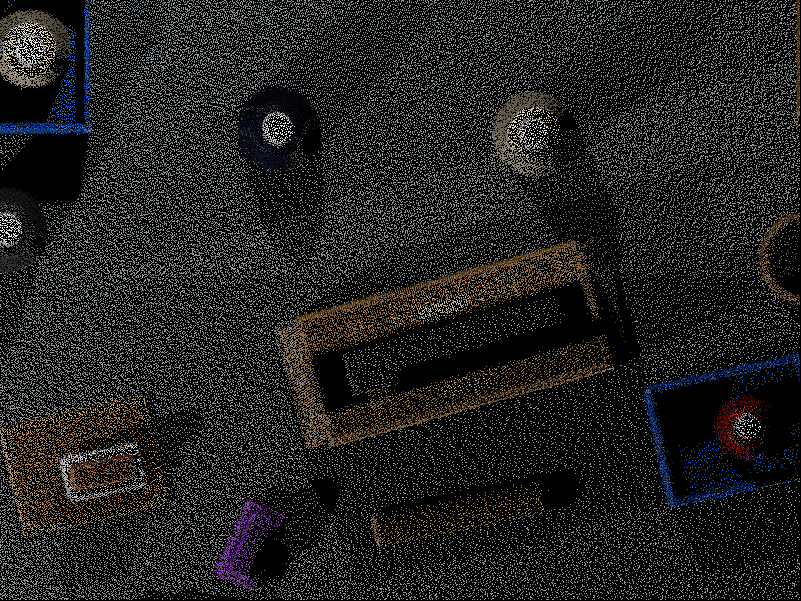

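Top-down shows the carton centred near px (448,343) with yaw about +0.27, the tang end at left (+y), and the block at about (103,472). Next I'll fit the details numerically.

```bash
python3 - <<'E'
from h import *
a=np.load("pics/c0.npz")
S=[(a["a"],a["ca"].astype(int)),(a["b"],a["cb"].astype(int))]
def loc(P,x,y,w):
    c,s=np.cos(w),np.sin(w);q=P-[x,y,0];return np.c_[q[:,0]*c+q[:,1]*s,-q[:,0]*s+q[:,1]*c,q[:,2]]
x,y,w=.557,-.03,.27
for n,(P,C) in zip(("scene","side"),S):
    q=loc(P,x,y,w); b=(C.max(1)-C.min(1))>25
    # outer +x wall
    m=(abs(q[:,0]-.065)<.025)&(abs(q[:,1])<.12)&(q[:,2]>.015)&(q[:,2]<.08)
    if m.sum()>50:
        k=np.polyfit(q[m,1],q[m,0],1);r=q[m,0]-np.polyval(k,q[m,1]);g=abs(r)<.006
        k=np.polyfit(q[m,1][g],q[m,0][g],1);print(n,"+x wall slope,off",k,g.sum())
    m=(abs(q[:,0]+.065)<.025)&(abs(q[:,1])<.12)&(q[:,2]>.015)&(q[:,2]<.08)
    if m.sum()>50:
        k=np.polyfit(q[m,1],q[m,0],1);r=q[m,0]-np.polyval(k,q[m,1]);g=abs(r)<.006
        k=np.polyfit(q[m,1][g],q[m,0][g],1);print(n,"-x wall",k,g.sum())
    m=(abs(q[:,2]-.072)<.004)&(abs(q[:,0])<.05)&(abs(q[:,1])<.14)&~b
    if m.sum():print(n,"bar",m.sum(),np.percentile(q[m],[1,10,50,90,99],axis=0).round(4).tolist())
    m=(q[:,2]>.1)&(abs(q[:,0])<.15)&(abs(q[:,1])<.14)
    for sgn in(-1,1):
        mm=m&(q[:,0]*sgn>0)
        if mm.sum()>30:
            qq=q[mm];print(n,"flap",sgn,len(qq),"y",np.percentile(qq[:,1],[1,99]).round(3),[(z,np.round(np.median(qq[abs(qq[:,2]-z)<.004,0]),4),np.round(np.ptp(qq[abs(qq[:,2]-z)<.004,0]),3)) for z in np.arange(.105,.16,.01).round(3) if (abs(qq[:,2]-z)<.004).sum()>5])
    # block: white plate & handle
    R=(P[:,0]>.35)&(P[:,0]<.52)&(P[:,1]>.24)&(P[:,1]<.43)
    wh=R&(P[:,2]>.03)&(P[:,2]<.042)
    print(n,"plate z",np.median(P[wh,2]))
    for nm,mm in(("handle",R&(P[:,2]>.082)),("plate",R&(P[:,2]>.043)&(P[:,2]<.052)),("rest",R&(P[:,2]>.008)&(P[:,2]<.016))):
        if mm.sum()>20:
            (cx,cy),sz,an=cv2.minAreaRect((P[mm,:2]*1000).astype(np.float32));print(n,nm,mm.sum(),cx,cy,sz,an,"zmed",np.median(P[mm,2]))
E
```

```text
scene +x wall slope,off [-0.00028748  0.06313789] 2138
scene -x wall [-0.00039283 -0.06300885] 612
scene flap -1 1114 y [-0.137  0.137] [(np.float64(0.105), np.float64(-0.0585), np.float64(0.007)), (np.float64(0.115), np.float64(-0.053), np.float64(0.008)), (np.float64(0.125), np.float64(-0.0475), np.float64(0.009)), (np.float64(0.135), np.float64(-0.0416), np.float64(0.007)), (np.float64(0.145), np.float64(-0.0368), np.float64(0.01))]
scene flap 1 3232 y [-0.137  0.137] [(np.float64(0.105), np.float64(0.0559), np.float64(0.02)), (np.float64(0.115), np.float64(0.048), np.float64(0.019)), (np.float64(0.125), np.float64(0.0407), np.float64(0.021)), (np.float64(0.135), np.float64(0.033), np.float64(0.02)), (np.float64(0.145), np.float64(0.0287), np.float64(0.01))]
scene plate z 0.04015526913087247
scene handle 233 430.5078125 318.550537109375 (24.224327087402344, 65.87276458740234) 10.41916561126709 zmed 0.08874886748817867
scene plate 267 433.8932800292969 317.98223876953125 (47.28377914428711, 83.70082092285156) 2.6835169792175293 zmed 0.047596898242976415
scene rest 1453 435.68835449
[... 754 characters left out ...]
0.054), np.float64(0.1)), (np.float64(0.115), np.float64(0.0468), np.float64(0.009)), (np.float64(0.125), np.float64(0.0395), np.float64(0.007)), (np.float64(0.135), np.float64(0.0311), np.float64(0.011)), (np.float64(0.145), np.float64(0.0248), np.float64(0.005))]
side plate z 0.04009889903525754
side handle 341 425.5671691894531 316.566162109375 (22.656444549560547, 66.93603515625) 12.305583000183105 zmed 0.08846696818628308
side plate 375 426.41912841796875 316.27301025390625 (45.33161926269531, 81.64671325683594) 11.52079963684082 zmed 0.04684800024681868
side rest 2427 432.1336364746094 335.9804382324219 (110.9601821899414, 152.05091857910156) 12.323505401611328 zmed 0.01129785880460854
```

```bash
cat >> h.py <<'E'
CX,CY,CW=.555,-.0300,.270
def W(lx,ly,z,w=None):
    c,s=np.cos(CW),np.sin(CW);return np.array([CX+lx*c-ly*s,CY+lx*s+ly*c,z])
def ori(a,flip=False):
    """tool down, jaw (y) axis at angle a (rad) in the plane"""
    if flip:a+=np.pi
    y=np.array([np.cos(a),np.sin(a),0]);z=np.array([0,0,-1.]);return np.c_[np.cross(y,z),y,z]
def best(p,a):
    """of the two half-turn choices, the one with joint 6 nearest its middle"""
    c=[(abs(q[5]),f) for f in(False,True) if (q:=robot.ik(p,ori(a,f))) is not None]
    return ori(a,min(c)[1])
def snap(name):
    p=np.array(robot.read_position());R=np.array(robot.read_tcp_rot());im,d=robot.grab_frame("wrist")
    np.savez(f"pics/{name}.npz",im=im,d=d,p=p,R=R);cv2.imwrite(f"pics/{name}.png",im[:,:,::-1]);return im,d,p,R
E
python3 - <<'E'
from h import *
robot.move_gripper(0.)
R=best(W(0,0,.25),CW+np.pi/2)
robot.goto(W(0,0,.22),R); print(robot.read_t(),robot.read_qpos())
robot.servo_line(W(0,0,.117),speed=.15)
h=.0095
for sg in(-1,1):
    robot.servo_line(W(sg*.035,0,.117),speed=.12)
    for o,u in((0,.03),(.0225,.039),(.039,.0225),(.0425,.0135)):
        robot.servo_line(W(sg*(.065+o-h),0,.092+u),speed=.08)
    print(sg,robot.read_t(),np.round(robot.read_force(),2),robot.read_position())
    robot.servo_line(W(sg*.09,0,.135),speed=.12)
    robot.servo_line(W(0,0,.135 if sg<0 else .3),speed=.2)
im,d=robot.grab_frame("side");cv2.imwrite("pics/side1.png",im[80:380,200:480,::-1]);np.savez("pics/side1.npz",im=im,d=d)
snap("w1"); print(robot.read_t())
E
```

```text
4.0417 [ 1.70368716e+01  9.62800545e+00 -1.50976721e+01  5.40135152e-03
 -6.52783827e+01  8.83566683e+01]
-1 6.8917 [-0.3  -0.15 -0.26] [ 0.46032458 -0.05619733  0.1052406 ]
1 9.95 [ 0.17 -0.27  0.36] [ 0.64912232 -0.00392106  0.10476469]
11.55
```

View pics/side1.png

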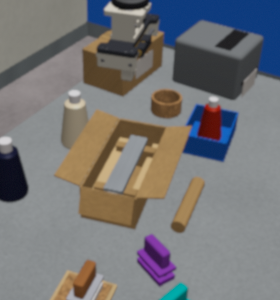

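View pics/w1.png

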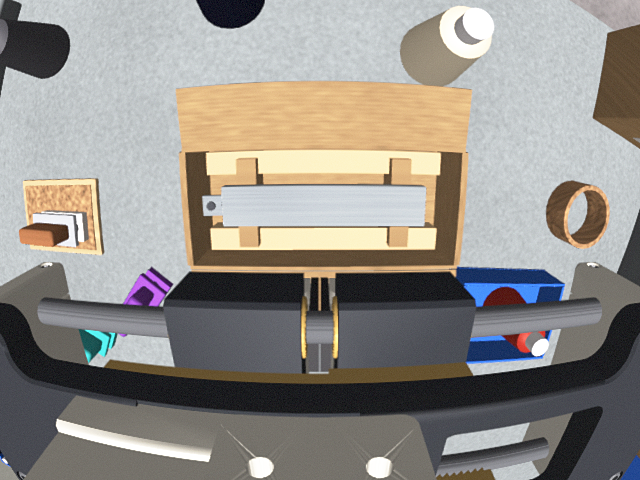

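Both flaps are folded out past upright. In the wrist view the bar face spans px (222–424, 185–228), with the tang at left. Next I'll refine the bar pose and check the flap angles.

```bash
python3 - <<'E'
from h import *
def loc(P):
    c,s=np.cos(CW),np.sin(CW);q=P-[CX,CY,0];return np.c_[q[:,0]*c+q[:,1]*s,-q[:,0]*s+q[:,1]*c,q[:,2]]
a=np.load("pics/w1.npz");P,C=wcloud(a["im"],a["d"],a["p"],a["R"])
b=np.load("pics/side1.npz");P2,C2=cloud("side",b["im"],b["d"])
for n,P,C in(("wrist",P,C.astype(int)),("side",P2,C2.astype(int))):
    q=loc(P);grey=(C.max(1)-C.min(1))<25
    m=(abs(q[:,2]-.072)<.005)&(abs(q[:,0])<.035)&(abs(q[:,1])<.125)&grey
    r=cv2.minAreaRect((q[m,:2]*1000).astype(np.float32));print(n,"bar rect local mm",r,"z",np.median(q[m,2]),np.percentile(q[m,:2],[.5,99.5],axis=0).round(4).tolist())
    for sg in(-1,1):
        m=(q[:,2]>.094)&(q[:,2]<.2)&(abs(q[:,1])<.1)&(q[:,0]*sg>.06)&(q[:,0]*sg<.13)
        if m.sum()>50:
            k=np.polyfit(abs(q[m,0]),q[m,2],1);print(n,"flap",sg,m.sum(),"angle",180-np.degrees(np.arctan(k[0])))
    R=(P[:,0]>.35)&(P[:,0]<.52)&(P[:,1]>.24)&(P[:,1]<.43)
    mm=R&(P[:,2]>.082)&(P[:,2]<.1)
    if mm.sum()>20:print(n,"handle",cv2.minAreaRect((P[mm,:2]*1000).astype(np.float32)),np.median(P[mm,2]))
# go look at the block from near
p=np.array([.428,.3175,.26]);th=np.radians(12)
Ro=best(p,th);robot.goto(p,Ro);robot.move_gripper(1.)
print(robot.read_qpos(),robot.read_t())
im,d,p,Rr=snap("w2");P,C=wcloud(im,d,p,Rr)
R=(P[:,0]>.35)&(P[:,0]<.52)&(P[:,1]>.24)&(P[:,1]<.43)
for nm,lo,hi in(("handle",.08,.1),("plate",.042,.054),("rest",.007,.017)):
    mm=R&(P[:,2]>lo)&(P[:,2]<hi);print(nm,mm.sum(),cv2.minAreaRect((P[mm,:2]*1000).astype(np.float32)),np.median(P[mm,2]))
E
```

```text
wrist bar rect local mm ((0.7758960723876953, 4.443511962890625), (43.74555969238281, 238.9866485595703), 0.05312907323241234) z 0.07208891675579049 [[-0.0207, -0.1132], [0.0224, 0.1046]]
wrist flap -1 287 angle 167.13518455056104
wrist flap 1 12552 angle 166.8471978530365
wrist handle ((428.35736083984375, 314.9480285644531), (22.972877502441406, 65.3758773803711), 12.610430717468262) 0.08894735752886898
side bar rect local mm ((-1.8460559844970703, -4.447563171386719), (45.76108169555664, 226.11181640625), 0.5292199850082397) z 0.07174973207528423 [[-0.0238, -0.1132], [0.02, 0.1068]]
side flap -1 1220 angle 166.93566219827346
side flap 1 1321 angle 167.71192276915752
side handle ((426.0893859863281, 317.03692626953125), (23.157474517822266, 66.17658996582031), 12.01412582397461) 0.08848689490915634
[ 5.76648814e+01  5.89501003e+00 -1.41876820e+01 -5.50406365e-04
 -6.99200873e+01 -4.56627236e+01] 15.0
handle 1651 ((427.6894836425781, 315.6841125488281), (21.74892234802246, 64.29041290283203), 11.607481002807617) 0.08905287088287156
plate 1672 ((428.0702819824219, 316.32525634765625), (43.5528564453125, 80.3715591430664), 11.240354537963867) 0.04742524464307671
rest 8931 ((434.0037841796875, 335.7091064453125), (110.00907897949219, 150.77523803710938), 12.968424797058105) 0.011611827245172734
```

View pics/w2.png

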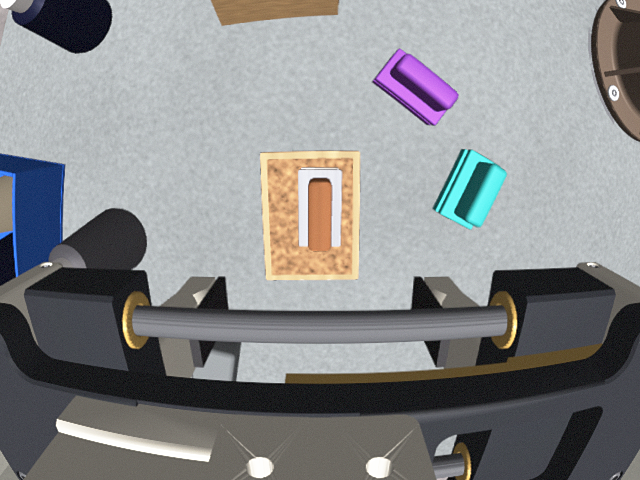

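The block is centred in the wrist view at px (320,212), and its brown handle and silver plate match the target. Flaps measure about 167°. Next I'll grasp and lift it, then move above the start of the stroke.

```bash
python3 - <<'E'
from h import *
th=np.radians(11.8);p=np.array([.428,.3163,.26])
robot.goto(np.r_[p[:2],.13],best(p,th))
robot.servo_line(np.r_[p[:2],.0515],speed=.1)
robot.move_gripper(.0);print("grip",robot.read_grip_width()*88,robot.read_force(),robot.read_position())
robot.servo_line(np.r_[p[:2],.10],speed=.1);robot.dwell(.2)
F0=robot.read_force();print("lift",F0,robot.read_grip_width()*88)
robot.servo_line(np.r_[p[:2],.24],speed=.25)
q=W(0,.074,.24)+0; R=best(q,CW); robot.goto(q,R)
im,d,pp,Rr=snap("w3");P,C=wcloud(im,d,pp,Rr)
robot.dwell(.2);print(robot.read_force(),robot.read_qpos(),robot.read_t())
im,d=robot.grab_frame("side");np.savez("pics/side3.npz",im=im,d=d)
P2,_=cloud("side",im,d)
for n,P in(("w",P),("s",P2)):
  for nm,lo,hi in(("handletop",.272,.285),("plate",.23,.24)):
    m=(abs(P[:,0]-q[0])<.07)&(abs(P[:,1]-q[1])<.07)&(P[:,2]>lo)&(P[:,2]<hi);print(n,nm,m.sum(),cv2.minAreaRect(((P[m,:2]-q[:2])*1000).astype(np.float32)) if m.sum()>9 else"")
I=np.hstack([cv2.resize(cv2.imread("pics/w3.png"),(400,300)),cv2.resize(im[60:360,200:500,::-1],(300,300))]);cv2.imwrite("pics/v3.png",I)
E
```

```text
grip 22.001711509249144 [-0.41307688  0.15738514 -0.64581198] [0.42798815 0.31629207 0.05147449]
lift [ 0.00741349 -0.38445763 -3.87377691] 22.24757423994143
[-0.00434668  0.05358829 -3.46989452] [ 2.54504274e+01  6.99994911e+00 -1.55633389e+01 -5.31962966e-03
 -6.74332546e+01 -9.89291520e+00] 20.5333
w handletop 5498 ((1.793294906616211, -6.227813720703125), (40.44687271118164, 52.01621627807617), 15.464360237121582)
w plate 3832 ((-0.1670246124267578, 0.329254150390625), (43.98650360107422, 79.61885833740234), 15.587959289550781)
s handletop 257 ((-5.404061317443848, 6.393556594848633), (53.916236877441406, 54.112892150878906), 74.18425750732422)
s plate 209 ((-2.9396419525146484, 4.156391143798828), (44.30730438232422, 79.41952514648438), 15.778618812561035)
```

View pics/v3.png

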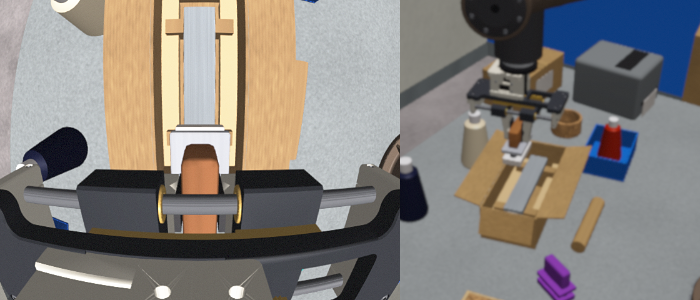

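The block is held straight, with the plate centre within 0.5 mm of the TCP in the wrist view. I'll check the bar's lateral position in this same frame.

```bash
python3 - <<'E'
from h import *
def loc(P):
    c,s=np.cos(CW),np.sin(CW);q=P-[CX,CY,0];return np.c_[q[:,0]*c+q[:,1]*s,-q[:,0]*s+q[:,1]*c,q[:,2]]
for n in("w1","w3"):
    a=np.load(f"pics/{n}.npz");P,C=wcloud(a["im"],a["d"],a["p"],a["R"]);q=loc(P);C=C.astype(int)
    m=(abs(q[:,2]-.072)<.003)&(abs(q[:,0])<.035)&(abs(q[:,1])<.125)&((C.max(1)-C.min(1))<25)
    q=q[m];print(n,m.sum(),"yrange",np.percentile(q[:,1],[.2,99.8]).round(4))
    for y in np.arange(-.1,.11,.04):
        s=q[abs(q[:,1]-y)<.01,0]
        if len(s)>30:print(round(y,2),np.percentile(s,[1,99]).round(4),round(np.percentile(s,[1,99]).mean(),4))
E
```

```text
w1 8229 yrange [-0.1136  0.1048]
-0.1 [-0.0197  0.023 ] 0.0017
-0.06 [-0.0199  0.0232] 0.0017
-0.02 [-0.02    0.0228] 0.0014
0.02 [-0.02    0.0228] 0.0014
0.06 [-0.0199  0.0231] 0.0016
0.1 [-0.0199  0.0227] 0.0014
w3 9355 yrange [-0.1137  0.0552]
-0.1 [-0.0209  0.0218] 0.0004
-0.06 [-0.0208  0.0215] 0.0004
-0.02 [-0.0208  0.0215] 0.0004
0.02 [-0.021   0.0217] 0.0004
0.06 [-0.0213  0.0212] -0.0001
```

```bash
python3 - <<'E'
from h import *
lx,y0,y1=.0007,.0727,-.0813
robot.servo_line(W(lx,y0,.135),speed=.12);robot.dwell(.3);F0=np.array(robot.read_force())
print("F0",F0,robot.read_t())
def c():
    robot.dwell(.25);return np.mean([robot.read_force()[2]-F0[2] for _ in range(3)])
z=.1096
robot.servo_line(W(lx,y0,z),speed=.04);f=c();print("z",robot.read_position()[2],"press",f)
while f<2.4 and z>.105:
    z-=.001;robot.servo_line(W(lx,y0,z),speed=.03);f=c();print(z,f)
comp=(f-2.3)/.9e3;z-=np.clip(.005-comp,-.004,.004);print("comp",comp,"-> z",z)
robot.servo_line(W(lx,y0,z),speed=.03);f=c();print("press",f,robot.read_position(),robot.read_t())
E
```

```text
F0 [-0.04209436 -0.25198366 -4.26473056] 21.9083
z 0.10980994925568589 press 5.318019758687148
comp 0.003353355287430165 -> z 0.10795335528743016
press 7.058677696592796 [0.53646491 0.04023455 0.10807448] 23.4417
```

```bash
python3 - <<'E'
from h import *
lx,y0,y1,z=.0007,.0727,-.0813,.10795
robot.servo_line(W(lx,y1,z),speed=.06)
print("end",robot.read_force(),robot.read_position(),W(lx,y1,z),robot.read_grip_width()*88,robot.read_t())
im,d=robot.grab_frame("side");np.savez("pics/side4.npz",im=im,d=d)
robot.servo_line(W(lx,y1,.2),speed=.12);robot.servo_line(W(lx,y1,.24),speed=.15)
th=np.radians(11.8);p=np.array([.428,.3163,.24]);robot.goto(p,best(p,th))
im2,_,_,_=snap("w5");robot.dwell(.2);print(robot.read_force(),robot.read_qpos(),robot.read_t())
I=np.hstack([cv2.resize(im2[:,:,::-1],(400,300)),im[60:360,200:500,::-1]]);cv2.imwrite("pics/v4.png",I)
E
```

```text
end [-1.49041524  3.56811912  3.91666081] [ 0.57733401 -0.10810852  0.10800898] [ 0.57735991 -0.10816786  0.10795   ] 22.09942920974454 26.1583
[ 0.09355707 -0.51744831 -4.30048618] [ 5.75148575e+01  6.54886974e+00 -1.60957500e+01  3.73170658e-04
 -6.73623231e+01 -4.57817837e+01] 29.4417
```

View pics/v4.png

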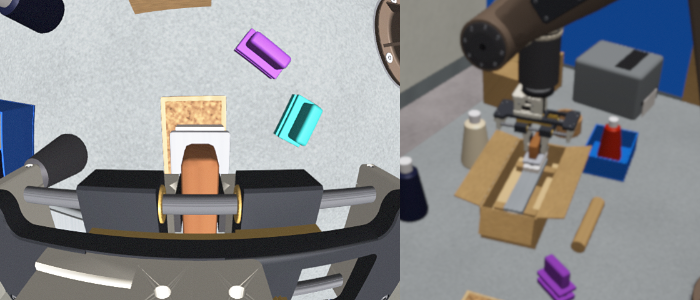

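```bash
python3 - <<'E'
from h import *
p=np.array([.428,.3163])
robot.servo_line(np.r_[p,.08],speed=.15);robot.servo_line(np.r_[p,.0518],speed=.04);robot.dwell(.2)
print("down",robot.read_force());robot.move_gripper(1.);robot.dwell(.2)
robot.servo_line(np.r_[p,.15],speed=.1);robot.servo_line(np.r_[p,.28],speed=.2)
im,d,pp,R=snap("w6");P,C=wcloud(im,d,pp,R)
M=(P[:,0]>.35)&(P[:,0]<.52)&(P[:,1]>.24)&(P[:,1]<.43)
for nm,lo,hi in(("handle",.08,.1),("plate",.042,.054)):
    mm=M&(P[:,2]>lo)&(P[:,2]<hi);print(nm,mm.sum(),cv2.minAreaRect((P[mm,:2]*1000).astype(np.float32)),np.median(P[mm,2]))
im,d=robot.grab_frame("scene");cv2.imwrite("pics/scene6.png",im[:,:,::-1])
P2,_=cloud("side",*robot.grab_frame("side"))
c,s=np.cos(CW),np.sin(CW);q=P2-[CX,CY,0];q=np.c_[q[:,0]*c+q[:,1]*s,-q[:,0]*s+q[:,1]*c,q[:,2]]
for sg in(-1,1):
    m=(q[:,2]>.094)&(q[:,2]<.2)&(abs(q[:,1])<.1)&(q[:,0]*sg>.06)&(q[:,0]*sg<.13)
    k=np.polyfit(abs(q[m,0]),q[m,2],1);print("flap",sg,m.sum(),180-np.degrees(np.arctan(k[0])))
print(robot.read_t())
E
```

```text
down [ 0.2105538  -0.57999982 -2.45944444]
handle 1496 ((427.6053771972656, 316.54180908203125), (22.058937072753906, 65.72782135009766), 11.431143760681152) 0.08904977739373234
plate 1495 ((428.1443176269531, 316.224609375), (43.73339080810547, 78.81478881835938), 11.841712951660156) 0.047491437817533344
flap -1 1209 166.90816001453794
flap 1 349 168.67878570593354
35.175
```

View pics/scene6.png

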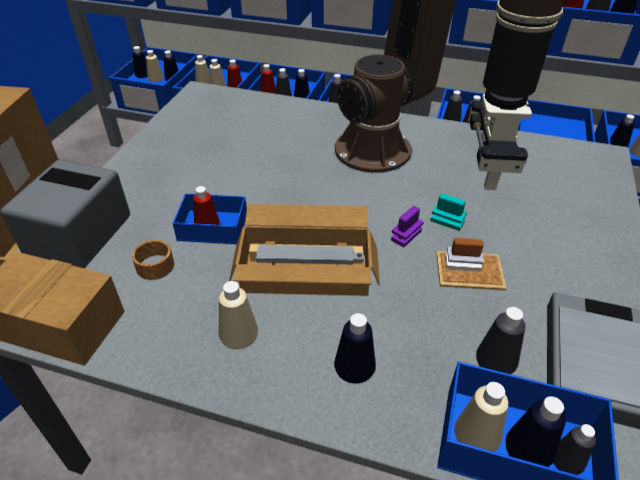

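The final view shows the block upright on its rest (468,255), the flaps open, the bar bared, and the bystanders at the same pixels as before.

```bash
python3 -c "
from rig import robot
print(robot.job_done(),robot.read_t())"
```

```text
the job is handed in; nothing more can be done
the job is handed in; nothing more can be done
```

The job is done and handed in, at about 35 s on the robot's clock (limit 69 s).

- **Flaps:** Both long flaps are folded outward. My last check read about 167° for the near flap and 169° for the far one.
- **Stroke:** I gripped the block by its handle and drew it from the tang end to the plain end in one unbroken line, overrunning the face by about 7 mm at each end. The force was about 7 N at the start and 8 N at the end, which works out to 5–6.5 mm of the sole's 12 mm travel. I did not read the force during the stroke.
- **Block:** It stands upright on the rest within about 1 mm of where it started, released, with the gripper well clear above it.
- **Bystanders:** The cones and tape core look unmoved in the last scene picture. The tube is hidden behind the carton in that view; I last saw it in place at the end of the stroke, and the arm did not go near it after that.

**Disagreement between cameras:** The side camera placed the held block up to about 5 mm from where the wrist camera did. I used the wrist camera's values, because the plate's size and position there matched the robot's own pose.

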